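# Empty the covered scoop of bearing balls into the stock bin

## Task

Carry the yellow covered scoop to the middle of the black mat with its loose red lid held shut all the way, and stand it there. Then slide the lid back towards the scoop's rear so that the pouring end is open, tip all three steel balls into the blue bin, and stand the scoop back upright in the middle of the mat with the lid still lying on it. Do not disturb the spray can, the carton or the wrench.

Things in the scene. Friction and masses are not known exactly. Their poses are not given: they have to be found in the camera images.
- scoop: Yellow plastic covered scoop: box 150 long (x), 78 wide (y), walls 40 high to the rim the lid rests on, with a guide lip along each side up to 46 (inner faces y = +-35). Black fin handle on its -y side. Origin: centre of underside; +x to the pouring end (nose), z up. 0.3 kg; 0.48 kg with lid and balls, balance point near x = 0.
- scoop_fin (a point): Top middle of the scoop's black upright fin, at (-36, -37.5, 90) in the scoop's frame. The fin spans x -60 to -12, y -40 to -35 (5 thick), top at 90. The lid's red rib stands beside it with a gap of 3 (0 to 6), tops level: pinching both together (13 across, 10 squeezed, along y) lifts the scoop and clamps the lid, shut or slid back.
- scoop_nose (a point): Middle of the rim at the pouring end, at (75, 0, 40) in the scoop's frame. Inside (54 wide) the floor, 3 thick, is flat from x = -70 to about 11, then rises as a 32 degree ramp to this rim: with the lid open the balls roll out over it once the nose is tipped down more than about 40 degrees (50 is ample).
- lid: Red flat lid 150 x 64 x 3 with an upright rib, loose on the scoop's rim between the lips (3 play each side); no latch, it slides off if tipped unheld. Origin: centre of underside; shut, it is 40 above the scoop's origin, axes parallel. Slides freely along the scoop's x; going back (-x) it meets a stop after about 65. The balls need 45 or more; 55 to 60 is good. 0.08 kg.
- lid_rib (a point): Top of the lid's red rib at (60, -29.5, 50) in the lid's frame. The rib spans x -60 to 72, y -32 to -27 (5 thick), top 50 above the lid's underside. With the lid shut, its part ahead of the black fin can be pinched alone along y to slide the lid: near its front end (here), so that the finger does not run into the fin, and with the fingertips above the 46 high lips.
- mat: Black square rubber mat fixed to the bench, 220 x 220 x 3. Origin: centre of its underside.
- bin: Blue open stock bin fixed to the bench, outside 200 (x) x 190 (y) x 85 high, walls and floor 5. Origin: centre of its underside.
- bin_mouth (a point): Centre of the bin's mouth, level with its rim (85 above the bench).
- ball1_center (a point): Centre of a steel bearing ball, 20 diameter, 33 g; it starts inside the covered scoop.
- ball2_center (a point): Centre of a steel bearing ball, 20 diameter, 33 g; it starts inside the covered scoop.
- ball3_center (a point): Centre of a steel bearing ball, 20 diameter, 33 g; it starts inside the covered scoop.
- spray: Bystander: spray can, 54 diameter, 170 high, standing. Origin: centre of the underside.
- carton: Bystander: cardboard carton 70 x 110 x 50. Origin: centre of the underside.
- wrench: Bystander: wrench 180 long, lying flat.
Things that resemble listed ones, but are neither listed nor needed, are in the scene too. What is meant by the scoop is not pink, and is the larger of those in its own colour.

How it is judged:
On the way, in this order (a step that is already met when the one before it is completed fails the run):
1. the scoop stands in the middle of the mat with its lid shut (within 12 mm) (horizontal distance between scoop and mat below 0.07 m and height (world z) of scoop below 0.01 m and angle between scoop's own z axis and vertical below 0.1 rad and x of lid in the frame of scoop between -0.012 and 0.012 m and z of lid in the frame of scoop between 0.034 and 0.05 m and angle between the z axis of lid and the z axis of scoop, either way round below 0.15 rad and x of lid in the frame of scoop between -0.09 and 0.03 m), for 0.2 s.
2. the lid is slid back by 40 mm or more while the scoop stands on the mat (horizontal distance between scoop and mat below 0.07 m and height (world z) of scoop below 0.01 m and angle between scoop's own z axis and vertical below 0.1 rad and z of lid in the frame of scoop between 0.034 and 0.05 m and angle between the z axis of lid and the z axis of scoop, either way round below 0.15 rad and x of lid in the frame of scoop between -0.09 and 0.03 m and x of lid in the frame of scoop below -0.04 m), for 0.2 s.
3. all three balls are in the bin (x of ball1_center in the frame of bin between -0.1 and 0.1 m and y of ball1_center in the frame of bin between -0.095 and 0.095 m and z of each of ball1_center, ball2_center, ball3_center in the frame of bin below 0.07 m and x of ball2_center in the frame of bin between -0.1 and 0.1 m and y of ball2_center in the frame of bin between -0.095 and 0.095 m and x of ball3_center in the frame of bin between -0.1 and 0.1 m and y of ball3_center in the frame of bin between -0.095 and 0.095 m), for 0.2 s.
At the end, for the whole second after the job is handed in: All three balls lie in the bin; the scoop stands upright (within 6 degrees) on the mat, its origin within 70 mm of the mat's centre, at rest, with the lid still lying flat on it (slid back by at most 90 mm) (all of step 3 and horizontal distance between scoop and mat below 0.07 m and height (world z) of scoop below 0.01 m and angle between scoop's own z axis and vertical below 0.1 rad and z of lid in the frame of scoop between 0.034 and 0.05 m and angle between the z axis of lid and the z axis of scoop, either way round below 0.15 rad and x of lid in the frame of scoop between -0.09 and 0.03 m and linear speed of each of scoop, lid below 0.03 m/s); the robot touches nothing.
It fails at once if the lid is off its shut place by more than 20 mm while the scoop is still on its way from its start (more than 420 mm from the bin) (horizontal distance between scoop and bin above 0.42 m and (x of lid in the frame of scoop below -0.02 m or x of lid in the frame of scoop above 0.02 m)).
It fails at once if the spray can is moved by more than 30 mm or tipped over (distance of spray from where it was at the start of the episode above 0.03 m or angle between spray's own z axis and vertical above 0.5 rad).
It fails at once if the carton is moved by more than 30 mm or tipped over (distance of carton from where it was at the start of the episode above 0.03 m or angle between carton's own z axis and vertical above 0.5 rad).
It fails at once if the wrench is moved by more than 30 mm (distance of wrench from where it was at the start of the episode above 0.03 m).
It also fails if it takes over 70 s, if anything falls off the work surface, if the arm or the gripper's body presses on something with over 40 N, if the wrist force passes 120 N, or if a joint passes its speed limit or range.

## Robot

A 6-joint arm with a two-finger parallel gripper is mounted at the origin on the work surface. World frame = base frame: x ahead of the robot, y to its left, z up, the work surface at z = 0. Lengths are in m, angles in rad, forces in N, time in s.
With the tool pointing down it reaches from about 0.35 to 0.975 m from the base axis. Payload 4.9 kg.
Tool frame: the origin (TCP) lies on the centre line of the jaws, within the pads' length; the fingertips stand 14 mm ahead of it and the grasp point (between the pads) lies 5 mm behind it (manip.nose_length is the distance from the TCP to the fingertips, in m); z points along the fingers, y is the line along which they close (so a half turn about z gives the same grasp; the last joint's range is limited). The gripper opens to 85 mm and grips with 20 to 120 N. Pads are 22 mm wide; open, the fingers measure 114 mm over their backs; the gripper's body (76 mm by 85 mm) begins 54 mm behind the grasp point. The pads swing forward as they close: fully open they stand 13 mm farther back than shut.
Start: joints at [1.225, 0.053, 1.613, -0, 1.476, -0.119], TCP at [0.141, 0.609, 0.245] pointing down, gripper open.
Joint ranges: [-3.01, 3.01], [-1.01, 2.22], [0.06, 2.58], [-1.02, 4.17], [0.09, 2.62], [-3.14, 3.14]. Speed limits (rad/s): [2.57, 2.57, 3.14, 3.14, 3.14, 3.14].

## Interface

Orientations are given as a unit quaternion [w, x, y, z].
In Python, from plant import manip, imaging gives the robot as it stands.
- The arm moves only by the tool play_rows, never from a script. Its argument "commands" is a list of rows, each a list of 6 numbers: the shift along the tool's x, y, z in mm, then the turn, a rotation vector about the tool's x, y, z in degrees. A call has 1 to 5 rows; each row shifts and turns the commanded pose from where the row before left it, along the tool's axes as they then stand; what a row does not reach is not made up. A row lasts 1/12 s, in which the tool goes at most 41.7 mm and 7.16 degrees, less where a joint would pass 70% of its speed; a pose out of reach is approached as far as the arm can. A call is refused whole if a number of a shift passes 41.7 or a number of a turn 7.16, either way. A call with a gripper value outside its range is refused whole. "hand" is the finger opening in mm, from 0 to 85.4, set as the call begins (left out, the last holds). The fingers move at their own pace and stop on an object; the grip force is fixed at half the most. Time passes only in rows, so rows that do not move let the fingers close. It gives the time, the measured TCP pose, the force, the opening and the grip force at its end, in the units of the state.
- manip.state(): the state, without advancing time (a new reading comes with each control period).
- imaging.grab_frame(name): name is "scene" or "top"; returns a dict with "image" (384x512x3 uint8, red, green, blue), "fx", "fy", "cx", "cy" (pixels), "R" (3x3) and "t" (3): a world point X has camera coordinates R X + t. Camera axes: x right, y down, z forward; pixel columns grow to the right and rows downward; lengths in m; the calibration is good to about 2 mm. A picture is of the moment at which its call begins. There is no depth.
- manip.job_done(): hands the job in; it is judged then, once.
The state is a dict: "time": time; "joint_pos": joint angles; "joint_vel": joint speeds; "joint_efforts": joint torques, N m; "tool_pos": TCP position; "tool_rot": TCP orientation; "contact_force": force on the tool from outside, world axes, zero at the start; "ft_torque": the same for the moment, N m; "gripper_width": opening from 0.0 (shut) to 1.0 (fully open); "grasp_force": force on a finger pad.
Only numpy, scipy, OpenCV 4.12 (cv2) and the standard library are available. Lean on these libraries where they do the work, as an engineer would, in place of code of your own. Each camera call takes 0.05 s, during which the arm holds its last target. There are 200 camera calls.

## Working session

There is one attempt and no reset: what is moved stays moved. The work goes in short steps, Python scripts to look and compute and a tool call to move; the robot and the scene stay as the last step left them, time stands still between calls to the robot, and variables do not carry over. Pictures are saved under pics/ and viewed, at most 10 in all, crops included, and the job is handed in when it is done.

Besides the shell and the picture viewer there is one more tool, called after "Emit:" by a JSON object that holds its "fn" and its "kwargs", one argument or row to a line. play_rows: Moves the arm, as the interface text tells. Its arguments: {"type":"object","properties":{"commands":{"type":"array","items":{"type":"array","items":{"type":"number"}}},"hand":{"type":"number"}},"required":["commands"]}

```bash
mkdir -p pics; ls; python3 - <<'E'
from plant import manip, imaging
import cv2,pickle
d={n:imaging.grab_frame(n) for n in("scene","top")}
pickle.dump(d,open('f0.pkl','wb'))
for n in d:
  cv2.imwrite(f'pics/{n}0.png',cv2.resize(d[n]["image"][:,:,::-1],(800,600),interpolation=cv2.INTER_CUBIC)); print({k:v for k,v in d[n].items() if k!="image"})
print(manip.state(),manip.nose_length)
E
```

```text
pics
{'fx': 441.2748831428041, 'fy': 441.2748831428041, 'cx': 255.9088683429863, 'cy': 196.75909855570782, 'R': array([[ 0.07871154,  0.99682307,  0.01217662],
       [ 0.70020489, -0.04658734, -0.71242034],
       [-0.70958975,  0.06460183, -0.70164734]]), 't': array([-0.11325489, -0.30920578,  1.56257723])}
{'fx': 468.7067053482598, 'fy': 468.7067053482598, 'cx': 251.67230662164488, 'cy': 182.34776084209025, 'R': array([[-0.02458799, -0.99962834, -0.01177297],
       [-0.98008037,  0.02642537, -0.19683538],
       [ 0.19707333,  0.00669867, -0.98036586]]), 't': array([0.09911634, 0.53415449, 1.28286051])}
{'time': 0.1, 'joint_pos': array([ 1.22500203e+00,  5.33137027e-02,  1.61419254e+00,  9.25060821e-06,
        1.47598891e+00, -1.19000642e-01]), 'joint_vel': array([ 3.88676852e-04, -9.66873144e-04, -1.92208497e-03, -1.12363212e-03,
        6.82652604e-05, -5.03519205e-04]), 'joint_efforts': array([-1.19039379e-05, -3.94901776e+01, -3.71361959e+01, -1.67142039e-04,
        3.92503527e-03, -8.62339704e-06]), 'tool_pos': array([0.14034414, 0.60847541, 0.24415034]), 'tool_rot': array([-2.23563904e-04,  1.13154347e-01,  9.93576967e-01, -9.24617328e-04]), 'contact_force': array([-0.28891389,  0.19182398,  0.1694865 ]), 'ft_torque': array([ 0.02782585,  0.01137814, -0.00573751]), 'grasp_force': 0.0, 'gripper_width': 0.9998793073957692} 0.014
```

View pics/scene0.png

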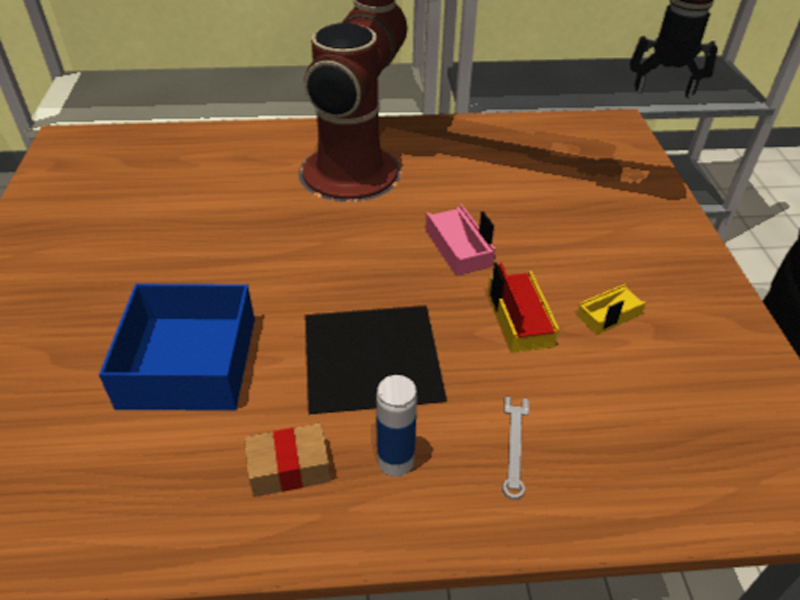

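View pics/top0.png

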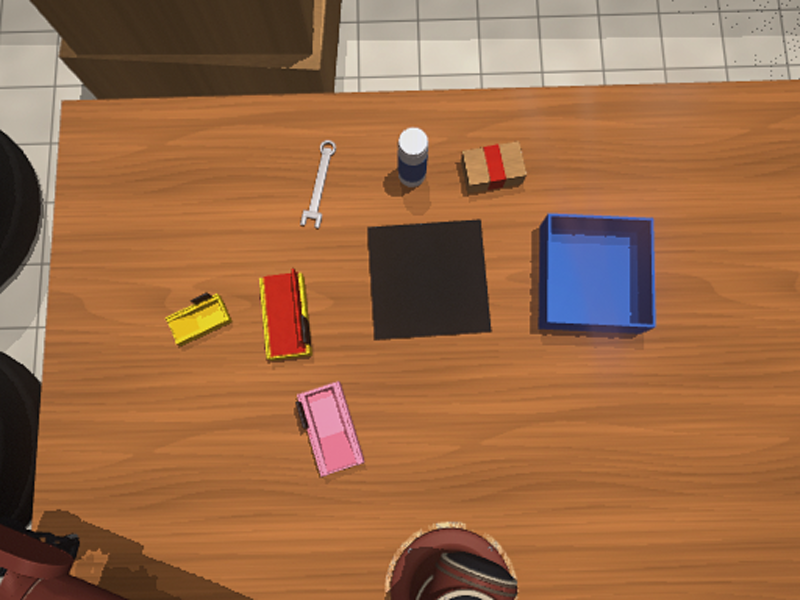

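Candidates (top view, 800x600): the large yellow scoop with red lid at (285,315), a small yellow one at (198,320) and a pink one at (330,428). I choose the large yellow one. The mat is at (430,280), the bin at (597,273), the spray can at (412,160), the carton at (493,167) and the wrench at (318,185). Next, one close crop of the choice in both views.

```bash
python3 - <<'E'
import pickle,cv2,numpy as np
d=pickle.load(open('f0.pkl','rb'))
# crops: top x 155..210,y 165..235 ; scene x 305..365,y 160..230
a=d['top']['image'][165:240,160:210,::-1]; b=d['scene']['image'][160:235,305:365,::-1]
f=lambda i:cv2.resize(i,None,fx=7,fy=7,interpolation=cv2.INTER_CUBIC)
cv2.imwrite('pics/crop0.png',np.hstack([f(a),f(b)]))
E
```

```text
(no output)
```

View pics/crop0.png

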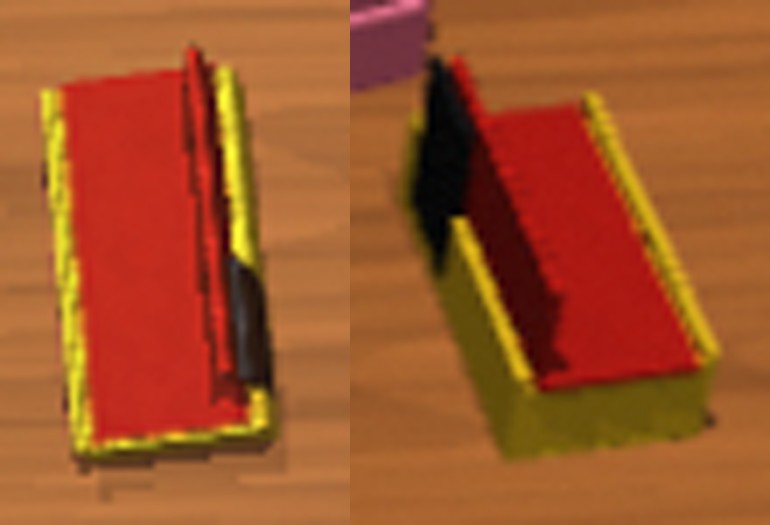

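The crop confirms it: yellow body, red lid with a rib, black fin at the rear right and the nose pointing away from the robot (up in the top view). Next I fit the poses.

```bash
cat > h.py <<'E'
import pickle,cv2,numpy as np
from scipy.optimize import least_squares
from scipy.spatial.transform import Rotation as Ro
def proj(c,X):
    p=np.atleast_2d(X)@c['R'].T+c['t']; return np.c_[c['fx']*p[:,0]/p[:,2]+c['cx'],c['fy']*p[:,1]/p[:,2]+c['cy']]
def back(c,uv,z):
    r=c['R'].T@np.array([(uv[0]-c['cx'])/c['fx'],(uv[1]-c['cy'])/c['fy'],1]); o=-c['R'].T@c['t']
    return o+r*(z-o[2])/r[2]
def place(q,P,z0=0):
    c,s=np.cos(q[2]),np.sin(q[2]); P=np.atleast_2d(P)
    return np.c_[q[0]+c*P[:,0]-s*P[:,1],q[1]+s*P[:,0]+c*P[:,1],P[:,2]+z0]
def fit(obs,q0,z0=0):
    # obs: (cam, local pt m, uv)
    f=lambda q:np.concatenate([(proj(c,place(q,P,z0))[0]-uv) for c,P,uv in obs])
    r=least_squares(f,q0,loss='soft_l1'); return r.x,f(r.x).reshape(-1,2).round(1)
E
python3 - <<'E'
from h import *
d=pickle.load(open('f0.pkl','rb')); T,S=d['top'],d['scene']
ct=lambda x,y:np.array([160+(x+.5)/7-.5,165+(y+.5)/7-.5])
cs=lambda x,y:np.array([305+(x-350+.5)/7-.5,160+(y+.5)/7-.5])
w=lambda x,y:np.array([(x+.5)*.64-.5,(y+.5)*.64-.5])
m=lambda *p:np.array(p)/1000
o=[(T,m(75,37,46),ct(47,90)),(T,m(-75,37,46),ct(84,447)),(T,m(75,-37,46),ct(225,68)),(T,m(-75,-37,46),ct(263,432)),
(T,m(72,-29.5,90),ct(192,50)),(S,m(75,37,46),cs(712,352)),(S,m(75,-37,46),cs(530,382)),(S,m(-75,37,46),cs(592,96)),(S,m(72,-29.5,90),cs(555,298)),(S,m(-60,-29.5,90),cs(460,60))]
o2=[x for i,x in enumerate(o) if i!=8]
q,r=fit(o2,[.55,.3,0]);print('scoop',q,r.tolist())
M=[(T,m(110,110,3),w(368,228)),(T,m(110,-110,3),w(480,220)),(T,m(-110,-110,3),w(491,331)),(T,m(-110,110,3),w(375,339)),
(S,m(110,110,3),w(445,402)),(S,m(110,-110,3),w(310,412)),(S,m(-110,-110,3),w(306,313)),(S,m(-110,110,3),w(428,307))]
print('mat',fit(M,[.6,.1,0]))
B=[(T,m(100,95,85),w(546,214)),(T,m(100,-95,85),w(655,217)),(T,m(-100,-95,85),w(654,328)),(T,m(-100,95,85),w(540,329)),
(S,m(100,95,85),w(238,378)),(S,m(100,-95,85),w(103,376)),(S,m(-100,-95,85),w(135,285)),(S,m(-100,95,85),w(249,285))]
print('bin',fit(B,[.6,-.2,0]))
for n,c,p,z in [('spraytop',T,(413,142),.17),('spraytopS',S,(397,390),.17),('pink1',T,(306,387),.0),('pinkfin',T,(300,405),.05),('pinkR',T,(340,383),.03),('cartonnear',T,(524,185),.05),('cartonL',T,(468,193),.0),('wr',T,(310,227),0)]: print(n,back(c,w(*p),z).round(3))
E
```

```text
scoop [0.48971417 0.28773134 0.1010019 ] [[-0.4, -0.5], [-0.9, 0.2], [-0.3, -0.5], [-0.4, -1.0], [-0.3, 0.0], [-0.0, 0.3], [-1.2, -0.5], [-0.6, -0.6], [-1.0, -1.3]]
mat (array([0.55889168, 0.02081297, 0.03279037]), array([[-0.8, -1.5],
       [ 0.4, -0.7],
       [-0.5,  0.7],
       [-1.5, -0. ],
       [ 0.7, -0.7],
       [-1.9,  0.2],
       [-0.6,  0.1],
       [-0.7, -1.5]]))
bin (array([ 0.55008747, -0.28039064, -0.05751506]), array([[-1.1, -0.3],
       [-3.4, -0.3],
       [-0.2, -1.2],
       [ 3.3, -4. ],
       [-4.4, -2.8],
       [-0.5, -0.8],
       [ 0.7, -1.1],
       [ 0.2, -1.4]]))
spraytop [0.765 0.045 0.17 ]
spraytopS [0.771 0.047 0.17 ]
pink1 [0.36  0.252 0.   ]
pinkfin [0.325 0.257 0.05 ]
pinkR [0.363 0.187 0.03 ]
cartonnear [ 0.723 -0.164  0.05 ]
cartonL [ 0.726 -0.064  0.   ]
wr [0.666 0.244 0.   ]
```

```bash
cat >> h.py <<'E'
from plant import manip,imaging
def tool():
    s=manip.state(); q=s['tool_rot']; return s,s['tool_pos'],Ro.from_quat([q[1],q[2],q[3],q[0]])
def goal(yaw,pitch=0):
    # tool rotation for scoop yaw, nose-down pitch: tool y = scoop y, tool z=-scoop z
    return Ro.from_euler('ZY',[yaw,pitch])*Ro.from_matrix(np.diag([-1,1,-1.]))
def delta(p,R):
    s,P,Q=tool(); rv=np.degrees((Q.inv()*R).as_rotvec()); 
    print('t',round(s['time'],2),'pos',P.round(4),'w',round(s['gripper_width'],3),'gf',round(s['grasp_force'],1),'F',s['contact_force'].round(1),'q',s['joint_pos'].round(2))
    print(' turn(tool)',rv.round(2),' shift old axes',(Q.inv().apply(np.array(p)-P)*1000).round(1),' shift AFTER turn',(R.inv().apply(np.array(p)-P)*1000).round(1))
E
python3 -c "
from h import *
delta([.4692,.2520,.16],goal(.101))"
```

```text
t 0.1 pos [0.1403 0.6085 0.2442] w 1.0 gf 0.0 F [-0.3  0.2  0.2] q [ 1.23  0.05  1.61  0.    1.48 -0.12]
 turn(tool) [ -0.1   -0.03 -18.78]  shift old axes [-400.6 -273.2   84.6]  shift AFTER turn [-291.2 -387.8   84.2]
```

Emit:
{"fn": "play_rows", "kwargs": {
  "commands": [
    [0,0,0,0,0,-6.26],
    [0,0,0,0,0,-6.26],
    [0,0,0,0,0,-6.26],
    [-10,-13,0,0,0,0],
    [-19,-26,6,0,0,0]
  ],
  "hand": 85
}}

```text
time: 0.52
tool_pos: [0.1727, 0.574, 0.24]
tool_rot: [0.0, -0.051, 0.999, 0.001]
contact_force: [0.4, -0.4, 1.0]
gripper_width: 0.995
grasp_force: 0.0
```

Emit:
{"fn": "play_rows", "kwargs": {
  "commands": [
    [-19,-26,6,0,0,0],
    [-19,-26,6,0,0,0],
    [-19,-26,6,0,0,0],
    [-19,-26,6,0,0,0],
    [-19,-26,6,0,0,0]
  ]
}}

```text
time: 0.93
tool_pos: [0.2819, 0.4512, 0.2086]
tool_rot: [-0.0, -0.049, 0.999, -0.0]
contact_force: [0.1, 0.2, 0.4]
gripper_width: 0.999
grasp_force: 0.0
```

Emit:
{"fn": "play_rows", "kwargs": {
  "commands": [
    [-19,-26,6,0,0,0],
    [-19,-26,6,0,0,0],
    [-19,-26,6,0,0,0],
    [-19,-26,6,0,0,0],
    [-19,-26,6,0,0,0]
  ]
}}

```text
time: 1.35
tool_pos: [0.3892, 0.3314, 0.1787]
tool_rot: [-0.0, -0.049, 0.999, -0.0]
contact_force: [0.2, -0.3, 0.3]
gripper_width: 0.993
grasp_force: 0.0
```

Emit:
{"fn": "play_rows", "kwargs": {
  "commands": [
    [-19,-26,6,0,0,0],
    [-19,-26,6,0,0,0],
    [-10,-13,0,0,0,0],
    [0,0,0,0,0,0],
    [0,0,0,0,0,0]
  ]
}}

```text
time: 1.77
tool_pos: [0.4429, 0.2726, 0.1669]
tool_rot: [-0.0, -0.049, 0.999, -0.0]
contact_force: [-0.0, 0.1, 0.6]
gripper_width: 0.994
grasp_force: 0.0
```

```bash
python3 - <<'E'
from h import *
delta([.4692,.2520,.066],goal(.101))
d={n:imaging.grab_frame(n) for n in("scene","top")}
pickle.dump(d,open('f1.pkl','wb'))
a=d['top']['image'][150:240,145:215,::-1]; b=d['scene']['image'][120:210,295:365,::-1]
f=lambda i:cv2.resize(i,None,fx=5.5,fy=5.5,interpolation=cv2.INTER_CUBIC)
cv2.imwrite('pics/crop1.png',np.hstack([f(a),f(b)]))
E
```

```text
t 1.77 pos [0.4429 0.2726 0.1669] w 0.994 gf 0.0 F [-0.   0.1  0.6] q [ 0.41 -0.14  1.93  0.    1.35 -1.26]
 turn(tool) [-0.   -0.06 -0.22]  shift old axes [-24.2 -23.1 100.9]  shift AFTER turn [-24.  -23.2 100.9]
```

View pics/crop1.png

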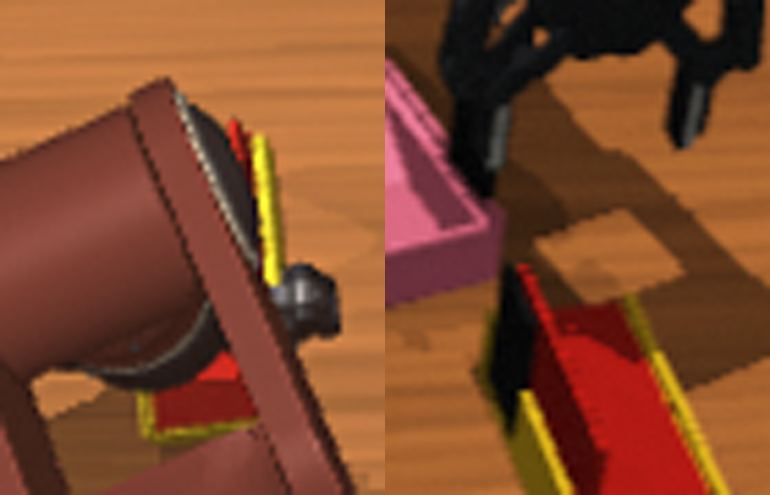

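The picture shows the gripper still up and to the left of the fin (behind the fin in view), and the scoop undisturbed. I move sideways, then down.

Emit:
{"fn": "play_rows", "kwargs": {
  "commands": [
    [-12,-12,0,0,0,-0.2],
    [-12,-11,0,0,0,0],
    [0,0,15,0,0,0],
    [0,0,20,0,0,0],
    [0,0,20,0,0,0]
  ]
}}

```text
time: 2.28
tool_pos: [0.4691, 0.2545, 0.1127]
tool_rot: [0.001, -0.053, 0.999, 0.0]
contact_force: [0.2, 0.5, 0.2]
gripper_width: 0.992
grasp_force: 0.0
```

Emit:
{"fn": "play_rows", "kwargs": {
  "commands": [
    [0,0,0,0,0,0],
    [0,0,0,0,0,0]
  ]
}}

```text
time: 2.45
tool_pos: [0.4675, 0.2538, 0.1113]
tool_rot: [-0.001, -0.053, 0.999, -0.0]
contact_force: [-0.5, 0.1, 1.1]
gripper_width: 0.996
grasp_force: 0.0
```

```bash
python3 - <<'E'
from h import *
delta([.4692,.2520,.067],goal(.101))
d=imaging.grab_frame("scene")
f=lambda i:cv2.resize(i,None,fx=6,fy=6,interpolation=cv2.INTER_CUBIC)
cv2.imwrite('pics/crop2.png',f(d['image'][130:225,290:370,::-1]))
for n,z in (('t',.081),):
  s,P,Q=tool(); print(proj(d,P), proj(d,place([.4897,.2877,.101],[-.024,-.0335,.09])))
E
```

```text
t 2.45 pos [0.4675 0.2538 0.1113] w 0.996 gf 0.0 F [-0.5  0.1  1.1] q [ 0.36 -0.04  1.94  0.    1.25 -1.32]
 turn(tool) [-0.04 -0.16  0.27]  shift old axes [-1.6 -1.9 44.3]  shift AFTER turn [-1.5 -2.  44.3]
[[323.30925344 169.0747964 ]] [[321.5434511  175.67028488]]
```

View pics/crop2.png

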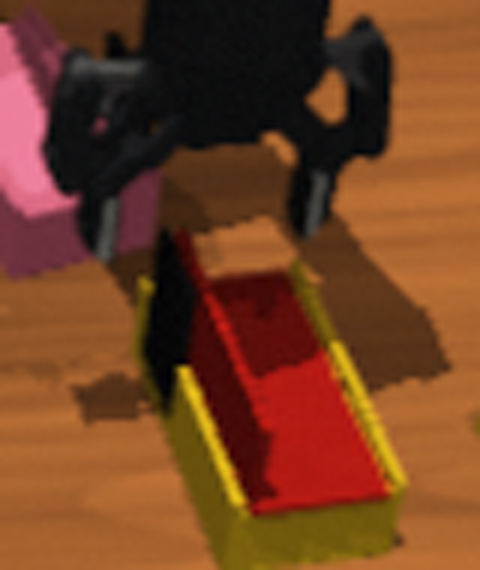

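The fingers (crop (100,250) and (315,225)) straddle the fin and rib at (180,240) with space on both sides. Down and close.

Emit:
{"fn": "play_rows", "kwargs": {
  "commands": [
    [-2,-2,12,0,0,0.2],
    [0,0,20,0,0,0],
    [0,0,12,0,0,0],
    [0,0,0,0,0,0],
    [0,0,0,0,0,0]
  ]
}}

```text
time: 2.92
tool_pos: [0.4708, 0.2514, 0.0677]
tool_rot: [-0.001, -0.05, 0.999, -0.0]
contact_force: [0.5, -0.7, 0.6]
gripper_width: 0.998
grasp_force: 0.0
```

Emit:
{"fn": "play_rows", "kwargs": {
  "commands": [
    [0,0,0,0,0,0],
    [0,0,0,0,0,0],
    [0,0,0,0,0,0],
    [0,0,0,0,0,0],
    [0,0,0,0,0,0]
  ],
  "hand": 0
}}

```text
time: 3.33
tool_pos: [0.4716, 0.2517, 0.0689]
tool_rot: [0.0, -0.05, 0.999, 0.0]
contact_force: [0.5, -0.3, 0.0]
gripper_width: 0.292
grasp_force: 0.0
```

Emit:
{"fn": "play_rows", "kwargs": {
  "commands": [
    [0,0,0,0,0,0],
    [0,0,0,0,0,0],
    [0,0,0,0,0,0],
    [0,0,0,0,0,0],
    [0,0,0,0,0,0]
  ]
}}

```text
time: 3.75
tool_pos: [0.4716, 0.2516, 0.0688]
tool_rot: [0.0, -0.051, 0.999, 0.0]
contact_force: [-0.7, -1.3, 3.4]
gripper_width: 0.108
grasp_force: 59.5
```

Emit:
{"fn": "play_rows", "kwargs": {
  "commands": [
    [0,0,-5,0,0,0],
    [0,0,-10,0,0,0],
    [0,0,-10,0,0,0],
    [0,0,0,0,0,0],
    [0,0,0,0,0,0]
  ]
}}

```text
time: 4.17
tool_pos: [0.4718, 0.2517, 0.0942]
tool_rot: [0.001, -0.05, 0.999, 0.0]
contact_force: [0.2, -0.1, -5.7]
gripper_width: 0.104
grasp_force: 58.6
```

```bash
python3 - <<'E'
from h import *
delta([.4692,.2520,.13],goal(.101))
d=imaging.grab_frame("scene")
f=lambda i:cv2.resize(i,None,fx=6,fy=6,interpolation=cv2.INTER_CUBIC)
cv2.imwrite('pics/crop3.png',f(d['image'][130:225,290:370,::-1]))
E
```

```text
t 4.17 pos [0.4718 0.2517 0.0942] w 0.104 gf 58.6 F [ 0.2 -0.1 -5.7] q [ 0.35 -0.02  1.95 -0.    1.21 -1.32]
 turn(tool) [ 0.02  0.1  -0.  ]  shift old axes [  2.5   0.6 -35.8]  shift AFTER turn [  2.6   0.6 -35.8]
```

View pics/crop3.png

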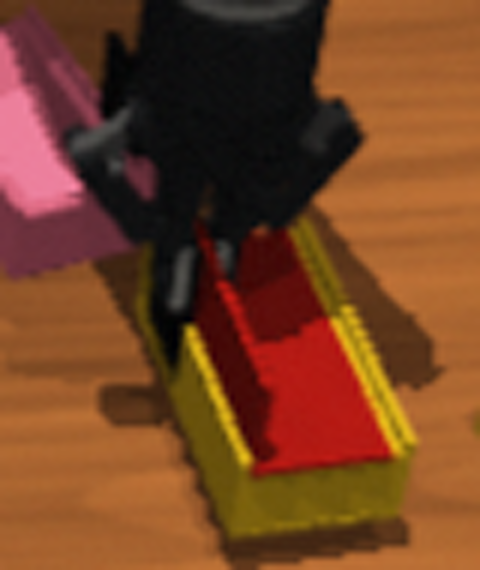

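Lifted level, with the lid shut (front edge flush at (320,465)). Now to the mat.

```bash
python3 -c "
from h import *
delta([.538,-.013,.11],goal(.03))"
```

```text
t 4.22 pos [0.4713 0.2515 0.0935] w 0.109 gf 58.6 F [-0.6  0.2 -5.9] q [ 0.35 -0.02  1.95 -0.    1.21 -1.32]
 turn(tool) [-0.    0.02  4.07]  shift old axes [ -39.7 -269.9  -16.5]  shift AFTER turn [ -58.7 -266.4  -16.5]
```

Emit:
{"fn": "play_rows", "kwargs": {
  "commands": [
    [0,0,-10,0,0,1],
    [0,-6,-7,0,0,1],
    [-2,-12,0,0,0,1],
    [-4,-20,0,0,0,1],
    [-5,-25,0,0,0,0]
  ]
}}

```text
time: 4.63
tool_pos: [0.4857, 0.1884, 0.1109]
tool_rot: [0.001, -0.016, 1.0, 0.0]
contact_force: [0.3, -0.6, -4.8]
gripper_width: 0.104
grasp_force: 58.8
```

Emit:
{"fn": "play_rows", "kwargs": {
  "commands": [
    [-6,-25,0,0,0,0],
    [-6,-25,0,0,0,0],
    [-6,-25,0,0,0,0],
    [-6,-25,0,0,0,0],
    [-6,-25,0,0,0,0]
  ]
}}

```text
time: 5.05
tool_pos: [0.5194, 0.0628, 0.1106]
tool_rot: [0.0, -0.015, 1.0, -0.0]
contact_force: [0.4, -0.8, -5.6]
gripper_width: 0.109
grasp_force: 58.8
```

Emit:
{"fn": "play_rows", "kwargs": {
  "commands": [
    [-6,-25,0,0,0,0],
    [-6,-25,0,0,0,0],
    [-4,-18,0,0,0,0],
    [-2,-10,0,0,0,0],
    [0,0,0,0,0,0]
  ]
}}

```text
time: 5.47
tool_pos: [0.5401, -0.0149, 0.1107]
tool_rot: [0.0, -0.014, 1.0, -0.001]
contact_force: [0.2, 0.1, -5.1]
gripper_width: 0.104
grasp_force: 59.0
```

```bash
python3 -c "
from h import *
delta([.538,-.013,.0725],goal(.03))"
```

```text
t 5.47 pos [ 0.5401 -0.0149  0.1107] w 0.104 gf 59.0 F [ 0.2  0.1 -5.1] q [-0.16 -0.03  1.93 -0.    1.24 -1.76]
 turn(tool) [-0.06  0.05 -0.14]  shift old axes [ 2.1  2.  38.2]  shift AFTER turn [ 2.   2.  38.2]
```

Emit:
{"fn": "play_rows", "kwargs": {
  "commands": [
    [0,0,10,0,0,0],
    [0,0,12,0,0,0],
    [0,0,10,0,0,0],
    [0,0,4,0,0,0],
    [0,0,0,0,0,0]
  ]
}}

```text
time: 5.88
tool_pos: [0.5384, -0.0113, 0.0726]
tool_rot: [-0.002, -0.016, 1.0, 0.0]
contact_force: [0.5, 0.1, -4.9]
gripper_width: 0.105
grasp_force: 59.2
```

Emit:
{"fn": "play_rows", "kwargs": {
  "commands": [
    [0,0,1.5,0,0,0],
    [0,0,0,0,0,0]
  ]
}}

```text
time: 6.05
tool_pos: [0.5392, -0.0118, 0.0721]
tool_rot: [-0.0, -0.016, 1.0, 0.0]
contact_force: [-0.9, -0.1, -5.7]
gripper_width: 0.103
grasp_force: 59.2
```

Emit:
{"fn": "play_rows", "kwargs": {
  "commands": [
    [0,0,1,0,0,0],
    [0,0,0,0,0,0],
    [0,0,0,0,0,0]
  ]
}}

```text
time: 6.3
tool_pos: [0.5397, -0.0122, 0.0718]
tool_rot: [0.0, -0.016, 1.0, 0.0]
contact_force: [-0.1, 0.9, -5.1]
gripper_width: 0.109
grasp_force: 59.5
```

Emit:
{"fn": "play_rows", "kwargs": {
  "commands": [
    [0,0,1.5,0,0,0],
    [0,0,0,0,0,0],
    [0,0,0,0,0,0]
  ]
}}

```text
time: 6.55
tool_pos: [0.5398, -0.0122, 0.0717]
tool_rot: [-0.0, -0.016, 1.0, 0.0]
contact_force: [-4.8, 1.1, 3.6]
gripper_width: 0.109
grasp_force: 61.0
```

Emit:
{"fn": "play_rows", "kwargs": {
  "commands": [
    [0,0,1,0,0,0],
    [0,0,0,0,0,0],
    [0,0,0,0,0,0]
  ]
}}

```text
time: 6.8
tool_pos: [0.5398, -0.0123, 0.0717]
tool_rot: [-0.0, -0.016, 1.0, 0.0]
contact_force: [-9.2, 1.5, 9.2]
gripper_width: 0.107
grasp_force: 62.1
```

Touching down (force turned upward). Release and rise clear.

Emit:
{"fn": "play_rows", "kwargs": {
  "commands": [
    [0,0,0,0,0,0],
    [0,0,0,0,0,0],
    [0,0,0,0,0,0],
    [0,0,0,0,0,0],
    [0,0,0,0,0,0]
  ],
  "hand": 85
}}

```text
time: 7.22
tool_pos: [0.5399, -0.0124, 0.0694]
tool_rot: [0.0, -0.016, 1.0, -0.0]
contact_force: [-0.1, 0.4, 0.5]
gripper_width: 0.809
grasp_force: 0.0
```

Emit:
{"fn": "play_rows", "kwargs": {
  "commands": [
    [0,0,0,0,0,0],
    [0,0,-15,0,0,0],
    [0,0,-25,0,0,0],
    [0,0,-30,0,0,0],
    [0,0,-30,0,0,0]
  ]
}}

```text
time: 7.63
tool_pos: [0.539, -0.0122, 0.1695]
tool_rot: [-0.001, -0.016, 1.0, 0.0]
contact_force: [0.4, -0.2, -0.7]
gripper_width: 0.997
grasp_force: 0.0
```

Emit:
{"fn": "play_rows", "kwargs": {
  "commands": [
    [25,0,-30,0,0,0],
    [30,0,-20,0,0,0],
    [30,0,0,0,0,0],
    [30,0,0,0,0,0],
    [0,0,0,0,0,0]
  ]
}}

```text
time: 8.05
tool_pos: [0.4212, -0.0156, 0.2188]
tool_rot: [-0.0, -0.015, 1.0, -0.0]
contact_force: [0.9, -0.0, -0.7]
gripper_width: 0.995
grasp_force: 0.0
```

```bash
python3 - <<'E'
from h import *
delta([.538,-.013,.0725],goal(.03))
d={n:imaging.grab_frame(n) for n in("scene","top")}
pickle.dump(d,open('f2.pkl','wb'))
a=d['top']['image'][120:220,220:320,::-1]; b=d['scene']['image'][170:270,190:290,::-1]
f=lambda i:cv2.resize(i,None,fx=4,fy=4,interpolation=cv2.INTER_CUBIC)
cv2.imwrite('pics/crop4.png',np.hstack([f(a),f(b)]))
E
```

```text
t 8.05 pos [ 0.4212 -0.0156  0.2188] w 0.995 gf 0.0 F [ 0.9 -0.  -0.7] q [-0.21 -0.45  2.09 -0.    1.5  -1.82]
 turn(tool) [-0.01 -0.04  0.04]  shift old axes [-116.9   -1.   146.3]  shift AFTER turn [-116.8   -0.9  146.3]
```

View pics/crop4.png

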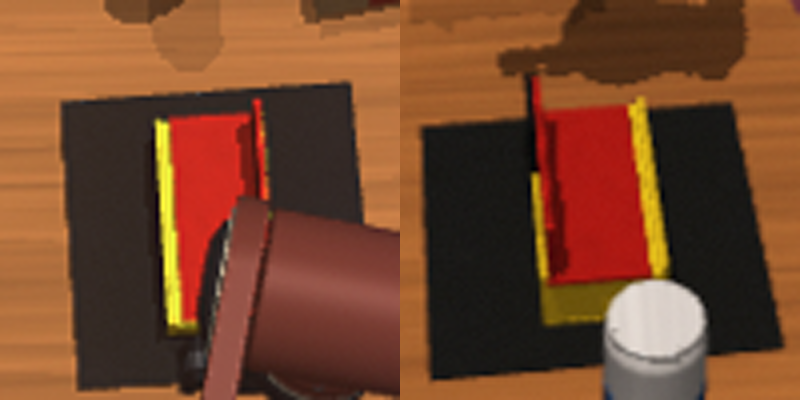

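The scoop stands centred on the mat with the lid shut (front edge flush at (600,280)). Next I fit its pose to aim at the front end of the rib.

```bash
python3 - <<'E'
from h import *
d=pickle.load(open('f2.pkl','rb')); T,S=d['top'],d['scene']
ct=lambda x,y:np.array([220+(x+.5)/4-.5,120+(y+.5)/4-.5])
cs=lambda x,y:np.array([190+(x-400+.5)/4-.5,170+(y+.5)/4-.5])
m=lambda *p:np.array(p)/1000
o=[(T,m(75,37,46),ct(161,120)),(T,m(-75,37,46),ct(175,328)),(T,m(72,-29.5,90),ct(257,100)),(S,m(75,37,46),cs(661,272)),(S,m(75,-37,46),cs(544,281)),(S,m(-75,37,46),cs(639,97)),(S,m(-60,-29.5,90),cs(537,78))]
q,r=fit(o,[.56,.02,.03],.003);print(q,r.tolist())
print('pinch local of last TCP',Ro.from_euler('z',-q[2]).apply(np.array([.5399,-.0124,0])-[q[0],q[1],0]))
P=place(q,m(63,-30,0))[0];print(P)
delta([P[0],P[1],.16],goal(q[2])); delta([P[0],P[1],.0735],goal(q[2]))
E
```

```text
[0.56174707 0.02078107 0.03751933] [[-0.5, -0.5], [-0.5, -1.6], [-0.7, -0.2], [0.1, -0.9], [-0.8, -0.7], [-0.8, 0.4], [-0.3, -1.2]]
pinch local of last TCP [-0.02307633 -0.03233822  0.        ]
[ 0.62582805 -0.00683466  0.        ]
t 8.15 pos [ 0.4243 -0.0159  0.2194] w 0.994 gf 0.0 F [ 0.1  0.4 -0.5] q [-0.21 -0.45  2.09  0.    1.5  -1.81]
 turn(tool) [-0.02  0.1  -0.39]  shift old axes [-201.6    2.9   59.7]  shift AFTER turn [-201.7    1.5   59.4]
t 8.15 pos [ 0.4243 -0.0159  0.2194] w 0.994 gf 0.0 F [ 0.1  0.4 -0.5] q [-0.21 -0.45  2.09  0.    1.5  -1.81]
 turn(tool) [-0.02  0.1  -0.39]  shift old axes [-201.5    2.9  146.2]  shift AFTER turn [-201.7    1.5  145.9]
```

Emit:
{"fn": "play_rows", "kwargs": {
  "commands": [
    [-20,0,0,0,0,-0.4],
    [-35,0,0,0,0,0],
    [-35,0,0,0,0,0],
    [-35,0,0,0,0,0],
    [-35,1,5,0,0,0]
  ]
}}

```text
time: 8.57
tool_pos: [0.588, -0.0089, 0.2146]
tool_rot: [0.001, -0.019, 1.0, -0.0]
contact_force: [0.3, -1.5, 1.0]
gripper_width: 0.993
grasp_force: 0.0
```

Emit:
{"fn": "play_rows", "kwargs": {
  "commands": [
    [-25,0,10,0,0,0],
    [-15,0,25,0,0,0],
    [0,0,20,0,0,0],
    [0,0,0,0,0,0],
    [0,0,0,0,0,0]
  ]
}}

```text
time: 8.98
tool_pos: [0.6242, -0.0072, 0.1568]
tool_rot: [-0.002, -0.019, 1.0, 0.0]
contact_force: [0.3, 1.1, 1.1]
gripper_width: 0.998
grasp_force: 0.0
```

```bash
python3 -c "
from h import *
delta([.6258,-.0068,.0735],goal(.0375))"
```

```text
t 8.98 pos [ 0.6242 -0.0072  0.1568] w 0.998 gf 0.0 F [0.3 1.1 1.1] q [-0.13  0.12  1.69  0.    1.33 -1.74]
 turn(tool) [ 0.04 -0.25  0.05]  shift old axes [-2.   0.3 83.3]  shift AFTER turn [-1.6  0.3 83.3]
```

Emit:
{"fn": "play_rows", "kwargs": {
  "commands": [
    [-2,0,15,0,0,0],
    [0,0,25,0,0,0],
    [0,0,25,0,0,0],
    [0,0,15,0,0,0],
    [0,0,2,0,0,0]
  ]
}}

```text
time: 9.4
tool_pos: [0.6246, -0.0071, 0.0742]
tool_rot: [-0.002, -0.019, 1.0, 0.0]
contact_force: [-0.4, 0.2, 0.5]
gripper_width: 0.996
grasp_force: 0.0
```

Emit:
{"fn": "play_rows", "kwargs": {
  "commands": [
    [0,0,0,0,0,0],
    [0,0,0,0,0,0],
    [0,0,0,0,0,0],
    [0,0,0,0,0,0],
    [0,0,0,0,0,0]
  ],
  "hand": 0
}}

```text
time: 9.82
tool_pos: [0.6274, -0.0074, 0.0789]
tool_rot: [0.001, -0.019, 1.0, -0.0]
contact_force: [0.1, -0.8, -0.2]
gripper_width: 0.296
grasp_force: 0.0
```

Emit:
{"fn": "play_rows", "kwargs": {
  "commands": [
    [0,0,0,0,0,0],
    [0,0,0,0,0,0],
    [0,0,0,0,0,0],
    [0,0,0,0,0,0],
    [0,0,0,0,0,0]
  ]
}}

```text
time: 10.23
tool_pos: [0.627, -0.007, 0.0781]
tool_rot: [0.001, -0.019, 1.0, 0.0]
contact_force: [-0.6, 2.9, 4.9]
gripper_width: 0.05
grasp_force: 59.4
```

Emit:
{"fn": "play_rows", "kwargs": {
  "commands": [
    [3,0,0,0,0,0],
    [6,0,0,0,0,0],
    [7,0,0,0,0,0],
    [7,0,0,0,0,0],
    [0,0,0,0,0,0]
  ]
}}

```text
time: 10.65
tool_pos: [0.603, -0.008, 0.0781]
tool_rot: [0.001, -0.019, 1.0, 0.0]
contact_force: [0.5, 3.1, 5.4]
gripper_width: 0.043
grasp_force: 59.5
```

Emit:
{"fn": "play_rows", "kwargs": {
  "commands": [
    [7,0,0,0,0,0],
    [7,0,0,0,0,0],
    [7,0,0,0,0,0],
    [7,0,0,0,0,0],
    [0,0,0,0,0,0]
  ]
}}

```text
time: 11.07
tool_pos: [0.5749, -0.0092, 0.0781]
tool_rot: [0.001, -0.019, 1.0, 0.0]
contact_force: [-0.3, 2.1, 6.7]
gripper_width: 0.052
grasp_force: 59.7
```

Emit:
{"fn": "play_rows", "kwargs": {
  "commands": [
    [4,0,0,0,0,0],
    [2,0,0,0,0,0],
    [0,0,0,0,0,0],
    [0,0,0,0,0,0],
    [0,0,0,0,0,0]
  ]
}}

```text
time: 11.48
tool_pos: [0.5697, -0.0094, 0.0781]
tool_rot: [0.001, -0.019, 1.0, 0.0]
contact_force: [1.7, 2.6, 6.4]
gripper_width: 0.047
grasp_force: 59.6
```

Emit:
{"fn": "play_rows", "kwargs": {
  "commands": [
    [0,0,0,0,0,0],
    [0,0,0,0,0,0],
    [0,0,0,0,0,0],
    [0,0,0,0,0,0],
    [0,0,0,0,0,0]
  ],
  "hand": 85
}}

```text
time: 11.9
tool_pos: [0.5687, -0.0096, 0.0765]
tool_rot: [-0.001, -0.019, 1.0, -0.0]
contact_force: [0.0, -0.6, 0.4]
gripper_width: 0.757
grasp_force: 0.0
```

Emit:
{"fn": "play_rows", "kwargs": {
  "commands": [
    [0,0,0,0,0,0],
    [0,0,-15,0,0,0],
    [0,0,-25,0,0,0],
    [0,0,-20,0,0,0],
    [0,0,0,0,0,0]
  ]
}}

```text
time: 12.32
tool_pos: [0.5725, -0.01, 0.1424]
tool_rot: [0.004, -0.019, 1.0, -0.001]
contact_force: [1.0, -0.3, 1.1]
gripper_width: 0.997
grasp_force: 0.0
```

```bash
python3 - <<'E'
from h import *
delta([.538,-.0125,.072],goal(.0375))
d={n:imaging.grab_frame(n) for n in("scene","top")}
pickle.dump(d,open('f3.pkl','wb'))
a=d['top']['image'][120:220,220:320,::-1]; b=d['scene']['image'][170:270,190:290,::-1]
f=lambda i:cv2.resize(i,None,fx=4,fy=4,interpolation=cv2.INTER_CUBIC)
cv2.imwrite('pics/crop5.png',np.hstack([f(a),f(b)]))
E
```

```text
t 12.32 pos [ 0.5725 -0.01    0.1424] w 0.997 gf 0.0 F [ 1.  -0.3  1.1] q [-0.15  0.01  1.83 -0.    1.29 -1.76]
 turn(tool) [-0.1   0.47  0.04]  shift old axes [35.1 -1.1 70.1]  shift AFTER turn [34.5 -1.3 70.4]
```

View pics/crop5.png

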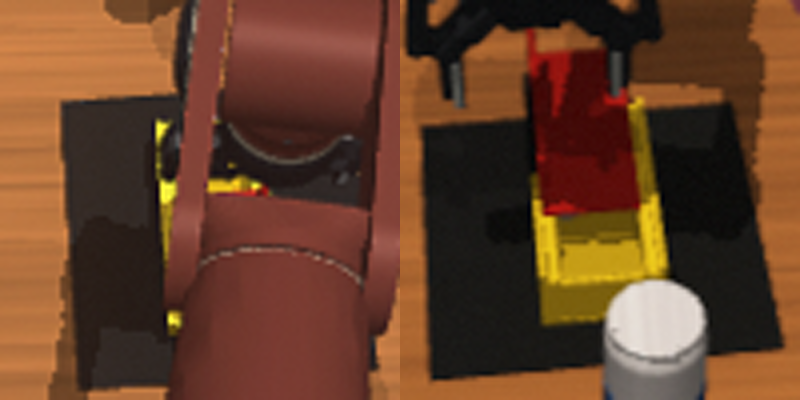

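The lid is slid back, leaving the pouring end open ((600,240)), and the scoop is where it was. Now regrip fin and rib.

Emit:
{"fn": "play_rows", "kwargs": {
  "commands": [
    [15,-1,0,0,0,0],
    [18,-1,0,0,0,0],
    [0,0,15,0,0,0],
    [0,0,20,0,0,0],
    [0,0,0,0,0,0]
  ]
}}

```text
time: 12.83
tool_pos: [0.5325, -0.0122, 0.0966]
tool_rot: [-0.005, -0.019, 1.0, 0.001]
contact_force: [-0.8, 1.1, -1.1]
gripper_width: 0.995
grasp_force: 0.0
```

```bash
python3 -c "
from h import *
delta([.5385,-.0125,.0715],goal(.0375))"
```

```text
t 12.83 pos [ 0.5325 -0.0122  0.0966] w 0.995 gf 0.0 F [-0.8  1.1 -1.1] q [-0.16 -0.02  1.95 -0.    1.22 -1.77]
 turn(tool) [ 0.11 -0.56  0.03]  shift old axes [-6.2 -0.6 25. ]  shift AFTER turn [-6.  -0.5 25.1]
```

Emit:
{"fn": "play_rows", "kwargs": {
  "commands": [
    [-2,0,5,0,0,0],
    [0,0,10,0,0,0],
    [0,0,8,0,0,0],
    [0,0,0,0,0,0],
    [0,0,0,0,0,0]
  ]
}}

```text
time: 13.25
tool_pos: [0.5383, -0.0126, 0.0787]
tool_rot: [-0.001, -0.019, 1.0, 0.0]
contact_force: [0.9, -0.4, 0.7]
gripper_width: 0.994
grasp_force: 0.0
```

Emit:
{"fn": "play_rows", "kwargs": {
  "commands": [
    [0,0,0,0,0,0],
    [0,0,0,0,0,0]
  ]
}}

```text
time: 13.42
tool_pos: [0.5392, -0.0127, 0.08]
tool_rot: [0.001, -0.019, 1.0, -0.0]
contact_force: [0.4, -0.2, 0.4]
gripper_width: 0.996
grasp_force: 0.0
```

Emit:
{"fn": "play_rows", "kwargs": {
  "commands": [
    [0,0,4,0,0,0],
    [0,0,4,0,0,0],
    [0,0,0,0,0,0],
    [0,0,0,0,0,0],
    [0,0,0,0,0,0]
  ]
}}

```text
time: 13.83
tool_pos: [0.5386, -0.0127, 0.0712]
tool_rot: [-0.0, -0.019, 1.0, 0.0]
contact_force: [-0.4, 0.4, -0.6]
gripper_width: 0.998
grasp_force: 0.0
```

Emit:
{"fn": "play_rows", "kwargs": {
  "commands": [
    [0,0,0,0,0,0],
    [0,0,0,0,0,0],
    [0,0,0,0,0,0],
    [0,0,0,0,0,0],
    [0,0,0,0,0,0]
  ],
  "hand": 0
}}

```text
time: 14.25
tool_pos: [0.5387, -0.0127, 0.0714]
tool_rot: [0.0, -0.019, 1.0, -0.0]
contact_force: [-0.6, -0.1, 0.1]
gripper_width: 0.289
grasp_force: 0.0
```

Emit:
{"fn": "play_rows", "kwargs": {
  "commands": [
    [0,0,0,0,0,0],
    [0,0,0,0,0,0],
    [0,0,0,0,0,0],
    [0,0,0,0,0,0],
    [0,0,0,0,0,0]
  ]
}}

```text
time: 14.67
tool_pos: [0.5388, -0.0128, 0.0715]
tool_rot: [0.0, -0.019, 1.0, -0.0]
contact_force: [0.1, -1.7, 1.6]
gripper_width: 0.105
grasp_force: 58.9
```

Emit:
{"fn": "play_rows", "kwargs": {
  "commands": [
    [0,0,-5,0,0,0],
    [0,0,-10,0,0,0],
    [0,0,-10,0,0,0],
    [0,0,0,0,0,0],
    [0,0,0,0,0,0]
  ]
}}

```text
time: 15.08
tool_pos: [0.5393, -0.0127, 0.0974]
tool_rot: [0.001, -0.019, 1.0, -0.0]
contact_force: [-0.7, 0.5, -5.7]
gripper_width: 0.108
grasp_force: 58.6
```

```bash
python3 -c "
from h import *
delta([.468,-.273,.22],goal(-.5))"
```

```text
t 15.08 pos [ 0.5393 -0.0127  0.0974] w 0.108 gf 58.6 F [-0.7  0.5 -5.7] q [-0.16 -0.01  1.94 -0.    1.21 -1.77]
 turn(tool) [1.000e-02 1.200e-01 3.084e+01]  shift old axes [  80.9 -257.4 -122.6]  shift AFTER turn [ -62.2 -262.6 -122.6]
```

Emit:
{"fn": "play_rows", "kwargs": {
  "commands": [
    [0,0,-15,0,0,3],
    [0,0,-25,0,0,5],
    [0,0,-30,0,0,6],
    [0,0,-30,0,0,6],
    [0,0,-20,0,0,6]
  ]
}}

```text
time: 15.5
tool_pos: [0.5392, -0.0127, 0.219]
tool_rot: [0.001, 0.209, 0.978, 0.0]
contact_force: [1.6, -0.2, -4.3]
gripper_width: 0.108
grasp_force: 59.1
```

Emit:
{"fn": "play_rows", "kwargs": {
  "commands": [
    [0,0,-2,0,0,4.8],
    [0,0,0,0,0,0]
  ]
}}

```text
time: 15.67
tool_pos: [0.5395, -0.0128, 0.2205]
tool_rot: [0.002, 0.248, 0.969, 0.0]
contact_force: [0.7, -0.3, -5.3]
gripper_width: 0.109
grasp_force: 59.0
```

```bash
python3 -c "
from h import *
delta([.468,-.273,.22],goal(-.5))"
```

```text
t 15.67 pos [ 0.5395 -0.0128  0.2205] w 0.109 gf 59.0 F [ 0.7 -0.3 -5.3] q [-0.16 -0.14  1.84 -0.    1.44 -1.23]
 turn(tool) [ 0.07  0.2  -0.04]  shift old axes [ -62.2 -262.6    0.4]  shift AFTER turn [ -62.  -262.7    0.5]
```

Emit:
{"fn": "play_rows", "kwargs": {
  "commands": [
    [-2,-10,0,0,0,0],
    [-5,-20,0,0,0,0],
    [-6,-25,0,0,0,0],
    [-6,-25,0,0,0,0],
    [-6,-25,0,0,0,0]
  ]
}}

```text
time: 16.08
tool_pos: [0.5084, -0.1179, 0.2159]
tool_rot: [-0.002, 0.246, 0.969, -0.0]
contact_force: [-0.2, -0.2, -5.0]
gripper_width: 0.109
grasp_force: 59.0
```

Emit:
{"fn": "play_rows", "kwargs": {
  "commands": [
    [-6,-25,0,0,0,0],
    [-6,-25,0,0,0,0],
    [-6,-25,0,0,0,0],
    [-6,-25,0,0,0,0],
    [-6,-25,0,0,0,0]
  ]
}}

```text
time: 16.5
tool_pos: [0.4748, -0.242, 0.2159]
tool_rot: [-0.002, 0.246, 0.969, 0.0]
contact_force: [-0.2, -0.7, -5.0]
gripper_width: 0.107
grasp_force: 59.0
```

Emit:
{"fn": "play_rows", "kwargs": {
  "commands": [
    [-5,-20,0,0,0,0],
    [-2,-12,0,0,0,0],
    [0,0,0,0,0,0],
    [0,0,0,0,0,0]
  ]
}}

```text
time: 16.83
tool_pos: [0.4667, -0.2723, 0.2168]
tool_rot: [-0.001, 0.247, 0.969, 0.001]
contact_force: [0.0, 0.3, -5.8]
gripper_width: 0.106
grasp_force: 59.1
```

```bash
python3 -c "
from h import *
delta([.468,-.273,.22],goal(-.5,np.radians(55)))
d={n:imaging.grab_frame(n) for n in('scene','top')}
a=d['top']['image'][100:260,300:460,::-1]; b=d['scene']['image'][140:300,50:210,::-1]
f=lambda i:cv2.resize(i,None,fx=2.5,fy=2.5,interpolation=cv2.INTER_CUBIC)
cv2.imwrite('pics/crop6.png',np.hstack([f(a),f(b)]))"
```

```text
t 16.83 pos [ 0.4667 -0.2723  0.2168] w 0.106 gf 59.1 F [ 0.   0.3 -5.8] q [-0.67 -0.13  1.84  0.    1.44 -1.74]
 turn(tool) [5.000e-02 5.484e+01 4.000e-02]  shift old axes [-1.5 -0.  -3.2]  shift AFTER turn [ 1.7 -0.  -3. ]
```

View pics/crop6.png

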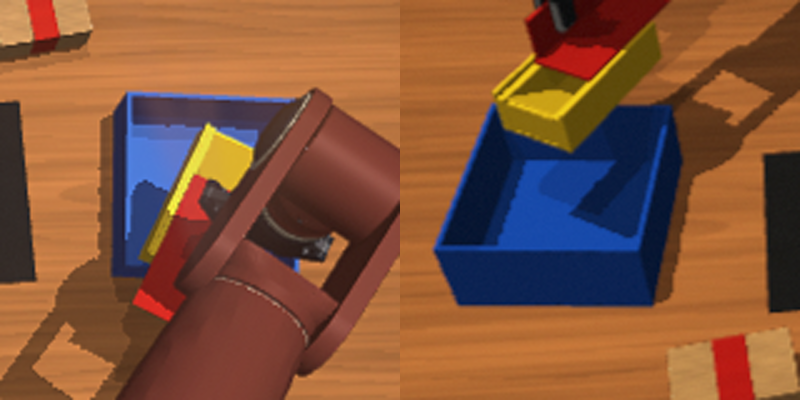

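The scoop is level over the bin, its nose about mid-mouth and pointing diagonally at the far corner, the lid still back. Now the tilt, about tool +y.

Emit:
{"fn": "play_rows", "kwargs": {
  "commands": [
    [0,0,-3,0,2,0],
    [0,0,0,0,4,0],
    [0,0,0,0,5,0],
    [0,0,0,0,5,0],
    [0,0,0,0,5,0]
  ]
}}

```text
time: 17.35
tool_pos: [0.4685, -0.2715, 0.2219]
tool_rot: [-0.177, 0.242, 0.953, 0.045]
contact_force: [0.1, -0.8, -5.6]
gripper_width: 0.105
grasp_force: 59.4
```

```bash
python3 -c "
from h import *
delta([.468,-.273,.22],goal(-.5,np.radians(55)))"
```

```text
t 17.35 pos [ 0.4685 -0.2715  0.2219] w 0.105 gf 59.4 F [ 0.1 -0.8 -5.6] q [-0.64  0.11  1.62 -0.05  1.77 -1.71]
 turn(tool) [-0.09 33.9   0.14]  shift old axes [-0.9 -1.6  1.7]  shift AFTER turn [-1.7 -1.6  0.9]
```

Emit:
{"fn": "play_rows", "kwargs": {
  "commands": [
    [0,0,0,0,5,0],
    [0,0,0,0,5,0],
    [0,0,0,0,5,0],
    [0,0,0,0,5,0],
    [0,0,0,0,5,0]
  ]
}}

```text
time: 17.77
tool_pos: [0.4691, -0.2719, 0.2213]
tool_rot: [-0.379, 0.226, 0.892, 0.096]
contact_force: [0.1, 0.7, -6.1]
gripper_width: 0.11
grasp_force: 59.7
```

Emit:
{"fn": "play_rows", "kwargs": {
  "commands": [
    [0,0,0,0,5,0],
    [0,0,0,0,4,0],
    [0,0,0,0,0,0],
    [0,0,0,0,0,0],
    [0,0,0,0,0,0]
  ]
}}

```text
time: 18.18
tool_pos: [0.4683, -0.2721, 0.2218]
tool_rot: [-0.446, 0.219, 0.86, 0.113]
contact_force: [0.3, -0.4, -4.4]
gripper_width: 0.111
grasp_force: 60.1
```

Emit:
{"fn": "play_rows", "kwargs": {
  "commands": [
    [0,0,0,0,0,0],
    [0,0,0,0,0,0],
    [0,0,0,0,0,0],
    [0,0,0,0,0,0],
    [0,0,0,0,0,0]
  ]
}}

```text
time: 18.6
tool_pos: [0.4675, -0.2724, 0.2217]
tool_rot: [-0.447, 0.219, 0.86, 0.114]
contact_force: [0.2, -0.4, -4.1]
gripper_width: 0.109
grasp_force: 60.0
```

```bash
python3 -c "
from h import *
delta([.468,-.273,.22],goal(-.5,np.radians(55)))
d={n:imaging.grab_frame(n) for n in('scene','top')}
a=d['top']['image'][100:260,300:460,::-1]; b=d['scene']['image'][140:300,50:210,::-1]
f=lambda i:cv2.resize(i,None,fx=2.5,fy=2.5,interpolation=cv2.INTER_CUBIC)
cv2.imwrite('pics/crop7.png',np.hstack([f(a),f(b)]))"
```

```text
t 18.6 pos [ 0.4675 -0.2724  0.2217] w 0.109 gf 60.0 F [ 0.2 -0.4 -4.1] q [-0.62  0.46  1.37 -0.13  2.27 -1.72]
 turn(tool) [-0.03  0.06  0.01]  shift old axes [-1.8 -0.3  0.4]  shift AFTER turn [-1.8 -0.3  0.4]
```

View pics/crop7.png

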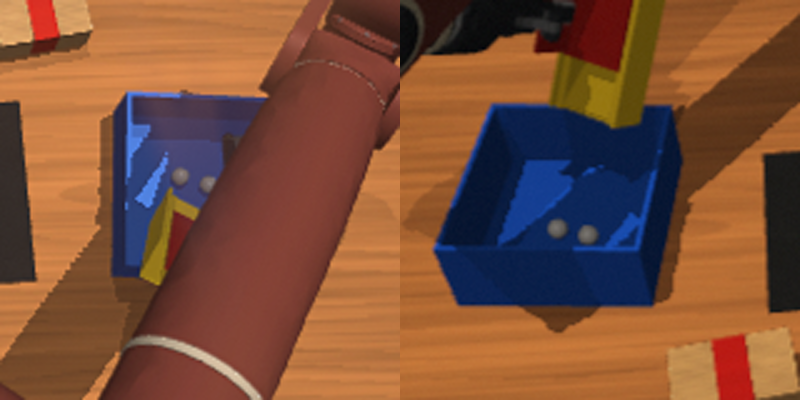

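Two balls show on the bin floor, at (557,228) and (588,234); the third may be hidden by the front wall or still in the scoop. I tilt a bit more, then count balls by image code and weigh by averaged force.

Emit:
{"fn": "play_rows", "kwargs": {
  "commands": [
    [0,0,0,0,4,0],
    [0,0,0,0,3,0],
    [0,0,0,0,0,0],
    [0,0,0,0,0,0],
    [0,0,0,0,0,0]
  ]
}}

```text
time: 19.12
tool_pos: [0.4677, -0.2724, 0.2214]
tool_rot: [-0.499, 0.212, 0.831, 0.127]
contact_force: [0.3, -0.0, -4.2]
gripper_width: 0.109
grasp_force: 60.2
```

Emit:
{"fn": "play_rows", "kwargs": {
  "commands": [
    [0,0,0,0,-4,0],
    [0,0,0,0,-5,0],
    [0,0,0,0,-6,0],
    [0,0,0,0,-6,0],
    [0,0,0,0,-6,0]
  ]
}}

```text
time: 19.53
tool_pos: [0.468, -0.2726, 0.2227]
tool_rot: [-0.288, 0.236, 0.925, 0.073]
contact_force: [-0.6, -0.3, -4.2]
gripper_width: 0.11
grasp_force: 59.7
```

Emit:
{"fn": "play_rows", "kwargs": {
  "commands": [
    [0,0,0,0,-6,0],
    [0,0,0,0,-6,0],
    [0,0,0,0,-6,0],
    [0,0,0,0,-6,0],
    [0,0,0,0,-6,0]
  ]
}}

```text
time: 19.95
tool_pos: [0.4672, -0.2721, 0.2228]
tool_rot: [-0.04, 0.247, 0.968, 0.01]
contact_force: [-0.2, -0.5, -3.8]
gripper_width: 0.111
grasp_force: 59.5
```

Emit:
{"fn": "play_rows", "kwargs": {
  "commands": [
    [0,0,0,0,-5,0],
    [0,0,0,0,0,0],
    [0,0,0,0,0,0],
    [0,0,0,0,0,0],
    [0,0,0,0,0,0]
  ]
}}

```text
time: 20.37
tool_pos: [0.4679, -0.2726, 0.2214]
tool_rot: [-0.001, 0.247, 0.969, 0.0]
contact_force: [-1.0, 0.4, -4.5]
gripper_width: 0.112
grasp_force: 59.4
```

```bash
cat > balls.py <<'E'
from h import *
delta([.5385,-.0128,.22],goal(.0375))
for n in('scene','top'):
    d=imaging.grab_frame(n); im=d['image'].astype(int)
    c=np.array([.55,-.28]); g=np.array([[c[0]+a*.093,c[1]+b*.088,.005] for a,b in((1,1),(1,-1),(-1,-1),(-1,1))])
    mask=np.zeros(im.shape[:2],np.uint8); cv2.fillConvexPoly(mask,proj(d,g).round().astype(np.int32),1)
    grey=((im.max(2)-im.min(2))<35)&(im.max(2)>70)&(mask>0)
    k,_,st,ce=cv2.connectedComponentsWithStats(grey.astype(np.uint8))
    for i in range(1,k):
        if st[i,4]>5: print(n,ce[i].round(1),st[i,4],back(d,ce[i],.015).round(3))
Fz=[]
for i in range(8): imaging.grab_frame('top'); Fz.append(manip.state()['contact_force'][2])
print(np.mean(Fz))
E
python3 balls.py
```

```text
t 20.37 pos [ 0.4679 -0.2726  0.2214] w 0.112 gf 59.4 F [-1.   0.4 -4.5] q [-0.66 -0.13  1.83 -0.    1.44 -1.74]
 turn(tool) [ 3.000e-02 -1.000e-01 -3.076e+01]  shift old axes [ 62.4 261.9   1.5]  shift AFTER turn [-80.3 257.    1.4]
scene [112.3 230.9] 41 [ 0.562 -0.301  0.015]
scene [124.5 233.3] 42 [ 0.573 -0.269  0.015]
top [383.4 148.3] 127 [ 0.637 -0.308  0.015]
top [400.7 155. ] 25 [ 0.615 -0.357  0.015]
top [402.5 164.8] 11 [ 0.585 -0.36   0.015]
top [369.3 171.6] 23 [ 0.567 -0.261  0.015]
top [387.4 184. ] 222 [ 0.529 -0.311  0.015]
-4.421465803337519
```

Emit:
{"fn": "play_rows", "kwargs": {
  "commands": [
    [3,12,0,0,0,0],
    [6,25,0,0,0,0],
    [6,25,0,0,0,0],
    [6,25,0,0,0,0],
    [6,25,0,0,0,0]
  ]
}}

```text
time: 21.28
tool_pos: [0.4976, -0.1594, 0.2214]
tool_rot: [0.0, 0.247, 0.969, 0.0]
contact_force: [0.9, 0.1, -4.7]
gripper_width: 0.108
grasp_force: 59.4
```

Emit:
{"fn": "play_rows", "kwargs": {
  "commands": [
    [6,25,0,0,0,0],
    [6,25,0,0,0,0],
    [6,25,0,0,0,0],
    [6,25,0,0,0,0],
    [6,25,0,0,0,0]
  ]
}}

```text
time: 21.7
tool_pos: [0.531, -0.035, 0.2214]
tool_rot: [-0.0, 0.247, 0.969, 0.0]
contact_force: [0.7, 0.1, -4.1]
gripper_width: 0.11
grasp_force: 59.4
```

Emit:
{"fn": "play_rows", "kwargs": {
  "commands": [
    [4,16,0,0,0,-5],
    [1,6,0,0,0,-6],
    [0,0,0,0,0,-6],
    [0,0,0,0,0,-6],
    [0,0,0,0,0,-6]
  ]
}}

```text
time: 22.12
tool_pos: [0.5365, -0.0141, 0.2213]
tool_rot: [-0.0, -0.006, 1.0, 0.0]
contact_force: [-0.5, 0.4, -4.8]
gripper_width: 0.11
grasp_force: 59.5
```

Emit:
{"fn": "play_rows", "kwargs": {
  "commands": [
    [0,0,0,0,0,-1.8],
    [0,0,0,0,0,0],
    [0,0,0,0,0,0],
    [0,0,0,0,0,0]
  ]
}}

```text
time: 22.45
tool_pos: [0.5366, -0.0148, 0.2213]
tool_rot: [0.0, -0.019, 1.0, 0.0]
contact_force: [0.8, 0.5, -4.5]
gripper_width: 0.107
grasp_force: 59.5
```

```bash
python3 balls.py
```

```text
t 22.45 pos [ 0.5366 -0.0148  0.2213] w 0.107 gf 59.5 F [ 0.8  0.5 -4.5] q [-0.17 -0.14  1.84  0.    1.44 -1.77]
 turn(tool) [0.01 0.   0.  ]  shift old axes [-2.   1.9  1.3]  shift AFTER turn [-2.   1.9  1.3]
scene [112.3 230.9] 41 [ 0.562 -0.301  0.015]
scene [124.5 233.2] 42 [ 0.572 -0.269  0.015]
top [389.7 147.5] 44 [ 0.639 -0.327  0.015]
top [364.8 148.1] 9 [ 0.639 -0.253  0.015]
top [400.  156.2] 40 [ 0.611 -0.355  0.015]
top [371.4 170.2] 35 [ 0.571 -0.268  0.015]
top [382.9 173.4] 34 [ 0.561 -0.3    0.015]
top [377.9 208.5] 51 [ 0.457 -0.278  0.015]
top [359.5 210. ] 8 [ 0.454 -0.224  0.015]
-4.486707693383172
```

```bash
python3 - <<'E'
from h import *
d=imaging.grab_frame('top'); im=d['image']
for u,v in((390,147),(400,156),(371,170),(383,173),(378,208)):
    p=im[v-4:v+5,u-4:u+5]; print((u,v),p[4,4]); print((p.max(2).astype(int)-p.min(2)))
E
```

```text
(390, 147) [58 50 80]
[[ 26  26  27  26  27  28  28  26  26]
 [ 26  27  27  27  28  28  28  27  27]
 [ 26  27  28  29  28  28  27  27  27]
 [ 27  27  27  27  27  27  28  27  27]
 [ 28  28  29  29  30  30  29  28  29]
 [ 36  36  37  38  37  36  35  35  34]
 [ 35  36  36  35  36  36  35  36  36]
 [ 44  35  44  47  47  48  47  49  37]
 [102  54  98 108 107 107 110 110  60]]
(400, 156) [173 163 164]
[[107 106 108 100  95  94 103  47  35]
 [105 107  98  42  14  12  48  36  35]
 [106 102  25  12  14  15  14  10  30]
 [103  32  11  10  11  12  12  12  21]
 [ 54  16  10  10  10  10  10  12  20]
 [ 74  28   9  10   9  10  10   9  28]
 [ 73  28  10  10   9  10  10  23  51]
 [ 82  44  33  19   9  16  52  56  54]
 [130  83  58  52  49 102 113  64  52]]
(371, 170) [166 158 163]
[[127 126 125 117 112 110 118 123 121]
 [128 128 123  58  22  18  63 103 122]
 [131 127  63   8  11  10  14  13  98]
 [130  64   9   8  10  10  10  12  42]
 [ 79  36   7   7   8   9   8  11  49]
 [ 80  34  11   7   9   9   9   9  80]
 [ 81  48  26  12   9   8   9  28 116]
 [ 90  67  49  25  17  11  53 105 124]
 [136 138  79  58  57  53 104 123 124]]
(383, 173) [207 201 205]
[[123 123 125 118 117 121 124 122 121]
 [124 123 112  57  46  67 101 123 123]
 [121  92  13  10  11  12  16  96 124]
 [ 74  22   8   9   9  11  12  39 114]
 [ 65  12   7   8   6   9  11  18 109]
 [ 49  18   9   7   8   7   9  25 111]
 [ 49  36  13   8   6   8   8  83 123]
 [ 65  45  28  15  15  18  52 121 126]
 [ 83  63  58  52  82 107 111 124 125]]
(378, 208) [63 53 80]
[[131 130 126 121 116 117 118 118 117]
 [133 130 127 123 117 118 118 118 118]
 [130 127 124 122 117 115 116 116 116]
 [ 75  73  70  90  89  86  87  86  86]
 [ 30  29  28  28  27  28  27  27  26]
 [ 31  31  31  30  30  29  29  29  30]
 [ 31  33  32  31  31  31  30  30  31]
 [ 27  29  28  28  28  28  27  28  28]
 [ 48  30  25  25  25  25  25  20  19]]
```

All three balls are in the bin: three round grey discs at top pixels (400,156), (371,170) and (383,173). Lower to the mat.

Emit:
{"fn": "play_rows", "kwargs": {
  "commands": [
    [-2,2,12,0,0,0],
    [0,0,25,0,0,0],
    [0,0,30,0,0,0],
    [0,0,30,0,0,0],
    [0,0,25,0,0,0]
  ]
}}

```text
time: 23.42
tool_pos: [0.5375, -0.0127, 0.0963]
tool_rot: [-0.001, -0.019, 1.0, 0.0]
contact_force: [-0.6, 0.5, -5.1]
gripper_width: 0.108
grasp_force: 59.4
```

Emit:
{"fn": "play_rows", "kwargs": {
  "commands": [
    [0,0,12,0,0,0],
    [0,0,8,0,0,0],
    [0,0,4,0,0,0],
    [0,0,0,0,0,0],
    [0,0,0,0,0,0]
  ]
}}

```text
time: 23.83
tool_pos: [0.5399, -0.0132, 0.0769]
tool_rot: [0.001, -0.019, 1.0, -0.0]
contact_force: [-0.3, -0.6, -4.6]
gripper_width: 0.105
grasp_force: 59.5
```

Emit:
{"fn": "play_rows", "kwargs": {
  "commands": [
    [0,0,1.5,0,0,0],
    [0,0,0,0,0,0],
    [0,0,0,0,0,0]
  ]
}}

```text
time: 24.08
tool_pos: [0.5393, -0.0132, 0.0748]
tool_rot: [0.001, -0.019, 1.0, -0.0]
contact_force: [-0.6, 0.5, -3.8]
gripper_width: 0.106
grasp_force: 59.5
```

Emit:
{"fn": "play_rows", "kwargs": {
  "commands": [
    [0,0,2,0,0,0],
    [0,0,0,0,0,0],
    [0,0,0,0,0,0]
  ]
}}

```text
time: 24.33
tool_pos: [0.5385, -0.0131, 0.0718]
tool_rot: [-0.0, -0.019, 1.0, 0.0]
contact_force: [-0.4, -0.6, -3.5]
gripper_width: 0.11
grasp_force: 59.5
```

Emit:
{"fn": "play_rows", "kwargs": {
  "commands": [
    [0,0,1.5,0,0,0],
    [0,0,0,0,0,0],
    [0,0,0,0,0,0]
  ]
}}

```text
time: 24.58
tool_pos: [0.539, -0.0132, 0.0715]
tool_rot: [0.0, -0.019, 1.0, -0.0]
contact_force: [-4.5, -1.1, 5.5]
gripper_width: 0.108
grasp_force: 61.5
```

Emit:
{"fn": "play_rows", "kwargs": {
  "commands": [
    [0,0,1,0,0,0],
    [0,0,0,0,0,0],
    [0,0,0,0,0,0]
  ]
}}

```text
time: 24.83
tool_pos: [0.539, -0.0132, 0.0714]
tool_rot: [-0.0, -0.019, 1.0, -0.0]
contact_force: [-7.7, -1.5, 12.1]
gripper_width: 0.105
grasp_force: 62.7
```

Standing. Release, rise and check.

Emit:
{"fn": "play_rows", "kwargs": {
  "commands": [
    [0,0,0,0,0,0],
    [0,0,0,0,0,0],
    [0,0,0,0,0,0],
    [0,0,0,0,0,0],
    [0,0,0,0,0,0]
  ],
  "hand": 85
}}

```text
time: 25.25
tool_pos: [0.5387, -0.013, 0.0692]
tool_rot: [0.0, -0.019, 1.0, 0.0]
contact_force: [0.8, 0.6, -1.1]
gripper_width: 0.812
grasp_force: 0.0
```

Emit:
{"fn": "play_rows", "kwargs": {
  "commands": [
    [0,0,0,0,0,0],
    [0,0,-15,0,0,0],
    [0,0,-25,0,0,0],
    [0,0,-30,0,0,0],
    [0,0,-30,0,0,0]
  ]
}}

```text
time: 25.67
tool_pos: [0.5379, -0.0129, 0.1695]
tool_rot: [-0.001, -0.019, 1.0, 0.0]
contact_force: [1.5, 0.3, -0.0]
gripper_width: 1.0
grasp_force: 0.0
```

Emit:
{"fn": "play_rows", "kwargs": {
  "commands": [
    [20,0,-30,0,0,0],
    [25,0,-15,0,0,0],
    [30,0,0,0,0,0],
    [0,0,0,0,0,0],
    [0,0,0,0,0,0]
  ]
}}

```text
time: 26.08
tool_pos: [0.463, -0.0159, 0.2143]
tool_rot: [0.001, -0.019, 1.0, -0.0]
contact_force: [1.1, 1.2, 0.2]
gripper_width: 0.996
grasp_force: 0.0
```

```bash
python3 - <<'E'
from h import *
old=pickle.load(open('f3.pkl','rb'))['scene']['image'].astype(int)
d=imaging.grab_frame('scene'); im=d['image'].astype(int)
# compare scoop front area (yellow, red) with the frame before regrasp
a=(slice(195,255),slice(315-0-0,0))
for nm,f in(('yellow',lambda i:(i[...,0]>90)&(i[...,1]>80)&(i[...,2]<60)),('red',lambda i:(i[...,0]>80)&(i[...,1]<50)&(i[...,2]<50))):
    for t,i in(('before',old),('now',im)):
        m=f(i)[192:255,215:265]; y,x=np.nonzero(m); print(nm,t,m.sum(),x.min()+215,x.max()+215,y.min()+192,y.max()+192,(x.mean()+215).round(1),(y.mean()+192).round(1))
s=manip.state();print(s['time'],s['gripper_width'],s['contact_force'],s['tool_pos'])
E
```

```text
yellow before 790 215 264 192 250 240.6 228.7
yellow now 768 215 256 192 250 239.8 230.7
red before 411 221 249 192 223 236.5 212.4
red now 771 215 263 192 223 235.6 206.6
26.1333 0.9947410548608985 [ 0.85259379 -0.20508141  0.17610839] [ 0.46370137 -0.01593996  0.21421375]
```

Scoop and lid edges are at the same rows as before the pour (223 and 250), so it stands flat with the lid on. I hand the job in.

```bash
python3 -c "
from plant import manip
print(manip.job_done())"
```

```text
the job is handed in; nothing more can be done
None
```

I handed the job in at about 26 s (the hand-in returned no verdict): all three balls are in the bin, the scoop stands mid-mat with its lid still on and slid back, and I saw no contact with the spray can, carton or wrench.

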